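# Index a dial to the tall post with a ratchet lever

## Robot

A 7-joint arm with a two-finger parallel gripper is mounted at the origin on the work surface. World frame = base frame: x ahead of the robot, y to its left, z up, the work surface at z = 0. Lengths are in mm, angles in rad, forces in N, time in s.
With the tool pointing down it reaches from about 400 to 900 mm from the base axis. Payload 5.5 kg.
Tool frame: the origin (TCP) lies on the mounting face of the last link; the fingertips stand 178 mm ahead of it and the grasp point (between the pads) lies 159 mm ahead of it (robot.tcp_to_grasp is the distance from the TCP to the grasp point, in mm); x points along the fingers, z is the direction in which the jaws open and shut, and the axes are right-handed (so a half turn about x gives the same grasp; the last joint's range is limited). The gripper opens to 92 mm and grips with 3 to 60 N. Pads are 19 mm wide; open, the fingers measure 130 mm over their backs; the gripper's body (75 mm by 190 mm) begins 47 mm behind the grasp point.
Start: joints at [1.527, 0.501, -0.427, 1.55, 0.221, 1.138, -0.21], TCP at [196.333, -619.637, 404.729] pointing down, gripper open.
Joint ranges: [-2.88, 2.88], [-0.31, 2.03], [-1.54, 1.56], [0.2, 2.42], [-1.41, 4.55], [0.19, 2.02], [-2.57, 2.57]. Speed limits (rad/s): [2.57, 2.57, 3.14, 3.14, 3.14, 3.14, 3.14].

## Interface

Orientations are given as a unit quaternion [x, y, z, w].
In Python, from workcell import sensors, optics, robot gives the robot as it stands.
- The arm moves only by the shell command python3 -m crank 'ROWS' [OPENING] [FORCE]. ROWS is text: rows parted by semicolons, each of 6 numbers parted by spaces: the shift along the tool's x, y, z in mm, then the turn, a rotation vector about the tool's x, y, z in rad. In form: tx ty tz wx wy wz; .... A call has exactly 10 rows; each row shifts and turns the pose as measured when the row begins, along the tool's axes as they then stand; what a row does not reach is not made up. A row lasts 1/12 s, in which the tool goes at most 41.7 mm and 7.16 degrees, less where a joint would pass 70% of its speed; a pose out of reach is approached as far as the arm can. A call with a gripper value outside its range is refused whole. OPENING is the opening, from 0 (shut) to 1 (fully open), set as the call begins (- or left out, the last holds). The fingers move at their own pace and stop on an object; FORCE is the grip in N (left out, the last holds). Time passes only in rows, so rows that do not move let the fingers close, or fill a call up. It gives the time, the measured TCP pose, the force and the opening at its end, in the units of the state.
- sensors.sense(): the state, without advancing time (a new reading comes with each control period).
- optics.camera(name): name is "side" or "top" or "wrist"; returns a dict with "img" (480x640x3 uint8, red, green, blue), "intrinsics" (3x3 intrinsics, pixels), "eye" and "rotation" of the camera in the world. Camera axes: x right, y down, z forward; pixel columns grow to the right and rows downward; lengths in mm; the calibration is good to about 2 mm. A picture is of the moment at which its call begins. There is no depth.
- robot.close_job(): hands the job in, once; it reports no verdict.
The state is a dict: "clock": time; "q": joint angles; "joint_vel": joint speeds; "effort": joint torques, N m; "position": TCP position; "orientation": TCP orientation; "ft_force": force on the tool from outside, world axes, zero at the start; "wrist_torque": the same for the moment, N m; "grip_width": finger opening in mm.
Only numpy, scipy, OpenCV 4.12 (cv2) and the standard library are available. Lean on these libraries where they do the work, as an engineer would, in place of code of your own. Each camera call takes 0.05 s, during which the arm holds its last target. There are 200 camera calls.

## Task

Turn the dial on the indexing fixture by working its ratchet lever: swing the lever by its black handle gently up against its sprung stop and all the way back, click by click, until the dial's pointer bar faces the tall post, not one click too few or too many. Leave the lever back at its rest and let go. Do not turn the dial by hand, never ram the lever so hard that the stop's buffer is driven in, and leave the loose parts and tools where they lie.

Things in the scene. Friction and masses are not known exactly. Their poses are not given: they have to be found in the camera images.
- fixture: grey square base plate of the indexing fixture, 250 x 250 x 12 mm, fixed. Origin: centre of its underside; its z axis, upward, is the common axis of lever and dial; at yaw 0 its -x edge faces the robot. A ratchet: a stroke that ends before the click slips back with the lever; on the way back the lever's pawl drops behind the next pin somewhere between 0.29 and 0.03 rad before rest.
- lever (a joint): ratchet lever's swing, rad. 0 = rest stop, lever at 156 deg from the fixture's +x (robot's side); grows counterclockwise from above. Friction, no spring: it stays where left, move it both ways (1 to 4 N at the handle). A firm stop ends the stroke at 0.58 to 0.86, different each run and not told: feel it. The dial clicks over in the last 0.03 before the stop; free play at first 0.03 to 0.34.
- stop (a joint): press-in of the sprung buffer (steel stud 14 mm thick, 14 to 32 mm above the bench, 125 mm from the axis) that ends the forward stroke, m. 0 = untouched. Stiff: 10 N at the handle press it in 1.2 mm, 25 N press it in 3 mm, which counts as rammed. Too little to read safely through the sensor noise: stop by force at about 5 to 15 N.
- handle: black upright cylindrical handle on the lever's end, 22 mm diameter, 150 mm from the fixture's axis, spanning 36 to 92 mm above the bench. Origin: on its own axis, 62 mm above the bench; its x axis points away from the fixture's axis. The flat steel lever arm under it is 22 mm wide and 16 to 26 mm above the bench.
- dial: round dial, 156 mm wide, top 40 mm above the bench, black face, 12 upright ratchet pins (to 52 mm high) at 68 mm radius, one raised pointer bar 40 x 8 x 10 mm from 18 to 58 mm radius. Origin: on the fixture's axis at bench height; x axis along the pointer. A full stroke turns it one click, 30 deg counterclockwise, never back. It starts 0.01 to 0.31 rad past a click position.
- tall_post: the tall one of three round steel posts on the base plate, all 14 mm thick, 104 mm from the fixture's axis: 70 mm high (82 mm above the bench). It stands at one of three places, two, three or four clicks counterclockwise of the click position where the pointer starts (to 0.16 rad). Origin: centre of its foot.
- stub_a: one of two short posts, 22 mm high, 14 mm thick. Origin: centre of its foot. Not a mark.
- stub_b: the other short post, same as stub_a.
- housing: loose aluminium instrument housing, a stepped cup 114 mm wide, 85 mm high. Leave alone.
- bezel: loose steel bezel ring, 112 mm wide, 10 mm high. Leave alone.
- screwdriver: loose screwdriver, 200 mm, lying left of the fixture. Leave alone.
- pliers: loose steel pliers, 160 mm, lying right of the fixture. Leave alone.
- nut: loose steel hex nut, 22 mm, 8 mm high, on a far corner of the base plate. Leave alone.
- spacer: loose brass spacer ring, 20 mm wide, 14 mm high, on the other far corner. Leave alone.
- jar: loose white jar with black cap, 56 mm wide, 60 mm high. Leave alone.

How it is judged:
By the outcome, as a careful person would: the job done as asked, in the order asked, and still so for the second after the job is handed in, with the robot touching nothing.
It also fails if it takes over 72 s, if anything falls off the work surface, if the arm or the gripper's body presses on something with over 40 N, if the wrist force passes 120 N, or if a joint passes its speed limit or range.

## Working session

There is one attempt and no reset: what is moved stays moved. The work goes in short steps, Python scripts to look and compute and a shell command to move; the robot and the scene stay as the last step left them, time stands still between calls to the robot, and variables do not carry over. Pictures are saved under pics/ and viewed, about 8 in all and at most 12, crops included, and the job is handed in when it is done.

```bash
mkdir -p pics; ls; cat > h.py <<'E'
import numpy as np,cv2
from workcell import sensors,optics,robot
def ray(c,u,v):
    d=np.array(c['rotation'])@np.linalg.solve(np.array(c['intrinsics']),[u,v,1.]);return np.array(c['eye'],float),d/np.linalg.norm(d)
def onz(c,u,v,z):
    e,d=ray(c,u,v);return e+d*(z-e[2])/d[2]
def proj(c,p):
    q=np.array(c['intrinsics'])@(np.array(c['rotation']).T@(np.array(p,float)-np.array(c['eye'])));return q[:2]/q[2]
def tri(rs):
    A=np.zeros((3,3));b=np.zeros(3)
    for e,d in rs:
        P=np.eye(3)-np.outer(d,d);A+=P;b+=P@e
    return np.linalg.solve(A,b)
E
python3 - <<'E'
from h import *
s=sensors.sense();print({k:np.round(v,3) for k,v in s.items()})
for n in ['top','side']:
    c=optics.camera(n);cv2.imwrite(f'pics/{n}0.png',c['img'][:,:,::-1]);print(n,np.round(c['eye']),np.round(c['rotation'],3).tolist(),c['intrinsics'])
E
```

```text
pics
{'clock': np.float64(0.0), 'q': array([ 1.527,  0.502, -0.427,  1.551,  0.221,  1.138, -0.21 ]), 'joint_vel': array([ 0.   ,  0.002, -0.001,  0.001,  0.002,  0.   , -0.001]), 'effort': array([ 1.0000e-03, -5.6658e+01, -5.8160e+00, -2.7911e+01, -6.8000e-02,
        3.1000e-02,  0.0000e+00]), 'position': array([ 196.122, -619.345,  403.684]), 'orientation': array([ 0.418,  0.571, -0.417,  0.57 ]), 'ft_force': array([-0.045,  0.177,  0.364]), 'wrist_torque': array([-0.   ,  0.002,  0.02 ]), 'grip_width': np.float64(91.862)}
top [ 414.   -2. 1268.] [0.712, -0.697, 0.066, -0.056] [[436.42430686   0.         322.46639545]
 [  0.         436.42430686 240.17896096]
 [  0.           0.           1.        ]]
side [ 86. 482. 916.] [-0.359, 0.865, -0.32, 0.139] [[443.47564434   0.         317.73982668]
 [  0.         443.47564434 230.45235922]
 [  0.           0.           1.        ]]
```

View pics/top0.png

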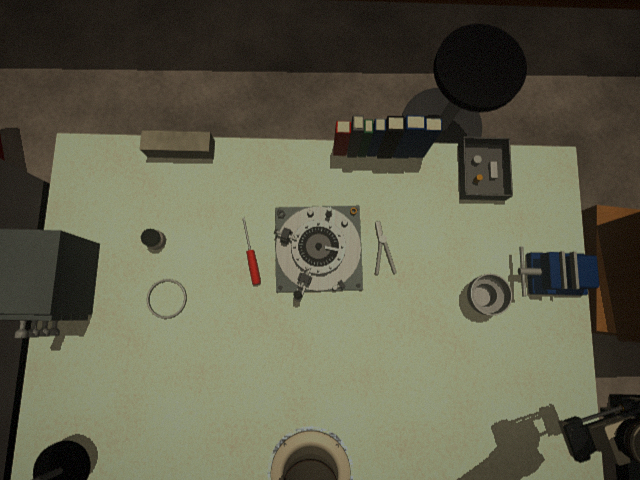

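View pics/side0.png

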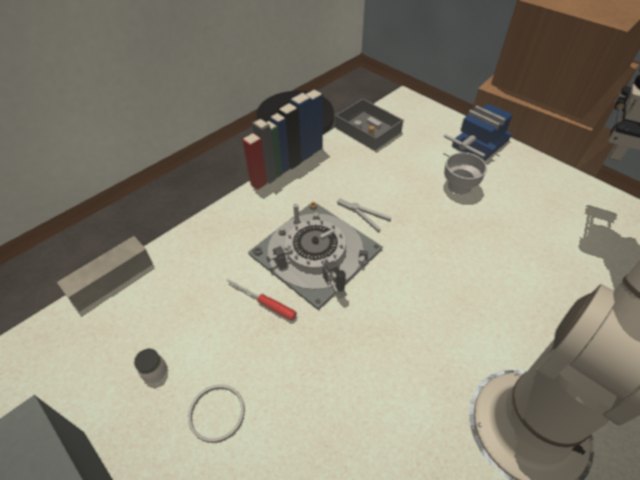

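The top view shows the plate at about (275..362, 206..292), with the dark handle near (297,295). In the side view it is near (340,285). Next I'll enlarge both fixture regions.

```bash
python3 - <<'E'
import cv2,numpy as np
a=cv2.imread('pics/top0.png')[195:310,265:375];b=cv2.imread('pics/side0.png')[192:317,240:390]
a=cv2.resize(a,(400,418),interpolation=cv2.INTER_CUBIC);b=cv2.resize(b,(400,333),interpolation=cv2.INTER_CUBIC)
o=np.zeros((418,800,3),np.uint8);o[:418,:400]=a;o[:333,400:]=b
o=np.clip(o*1.5,0,255).astype(np.uint8);cv2.imwrite('pics/crop0.png',o)
E
```

```text
(no output)
```

View pics/crop0.png

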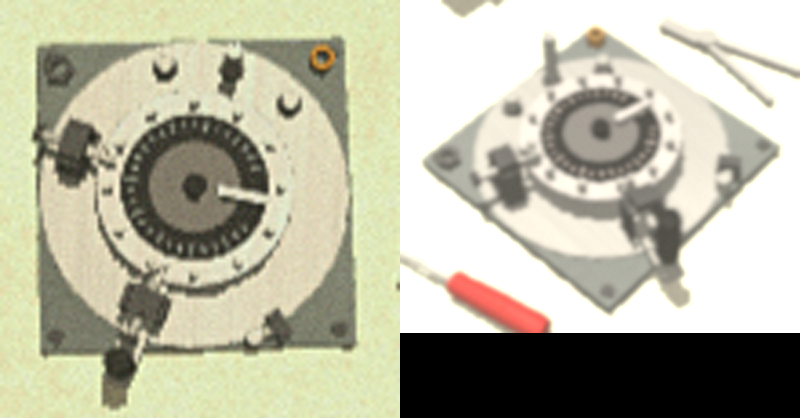

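Crop reading: dial centre (195,186), pointer tip (268,196), stubs (163,68) and (288,103), and the tall post between them at (232,60) in the top view and (550,50) in the side view. The handle is at (119,360) top and (668,240) side, and the buffer near (268,330).

```bash
cat > m.py <<'E'
from h import *
T=optics.camera('top');S=optics.camera('side')
def dark(c,box,th):
    x0,y0,x1,y1=box;g=c['img'][y0:y1,x0:x1].max(2);m=(g<th).astype(np.uint8)
    n,l,st,ce=cv2.connectedComponentsWithStats(m)
    i=1+np.argmax(st[1:,4]);return ce[i]+[x0,y0],st[i]+[x0,y0,0,0,0]
E
python3 - <<'E'
from m import *
t=lambda x,y:(265+x/3.636-.5+.5/3.636,195+y/3.636-.5)
s=lambda x,y:(240+(x-400)/2.667-.3,192+y/2.667-.3)
# plate corners
pc=[onz(T,*t(*p),12) for p in [(38,40),(343,38),(355,346),(42,353)]]
print('corners',np.round(pc)); print('ctr',np.mean(pc,0), [np.linalg.norm(pc[i]-pc[i-1]) for i in range(4)], [np.degrees(np.arctan2(*(pc[a]-pc[b])[1::-1])) for a,b in ((0,3),(1,2))])
C=onz(T,*t(195,186),40);print('dial',C, tri([ray(T,*t(195,186)),ray(S,*s(601,128))]))
O=np.mean(pc,0)
def pol(p):
    d=p-O;return np.round([np.hypot(d[0],d[1]),np.degrees(np.arctan2(d[1],d[0])),p[2]],1)
print('ptr tip',pol(onz(T,*t(267,197),50)),'ptr base',pol(onz(T,*t(218,189),50)))
for n,p in dict(stub1=(163,66),stub2=(288,103)).items(): print(n,pol(onz(T,*t(*p),34)))
print('tall top', pol(onz(T,*t(232,50),82)),'mid',pol(onz(T,*t(231,68),47)), 'tri',pol(tri([ray(T,*t(232,50)),ray(S,*s(550,42))])))
print('buffer',pol(onz(T,*t(268,330),32)))
hs=tri([ray(T,*t(119,360)),ray(S,*s(668,240))]);print('handle',hs,pol(hs))
h=O+150*np.array([np.cos(np.radians(156)),np.sin(np.radians(156)),0]);
for z in(36,92):h[2]=z;print(h,'top',proj(T,h),'side',proj(S,h))
for c,b in((T,(290,283,306,312)),(S,(328,262,352,300))):
    for th in(35,50,65):print(dark(c,b,th))
E
```

```text
Traceback (most recent call last):
  File "h.py", line 6, in onz
    e,d=ray(c,u,v);return e+d*(z-e[2])/d[2]
        ~~~^^^^^^^
  File "h.py", line 4, in ray
    d=np.array(c['rotation'])@np.linalg.solve(np.array(c['intrinsics']),[u,v,1.]);return np.array(c['eye'],float),d/np.linalg.norm(d)
      ~~~~~~~~~~~~~~~~~~~~~~~^~~~~~~~~~~~~~~~~~~~~~~~~~~~~~~~~~~~~~~~~~~~~~~~~~~~
ValueError: matmul: Input operand 1 has a mismatch in its core dimension 0, with gufunc signature (n?,k),(k,m?)->(n?,m?) (size 3 is different from 4)
```

```bash
sed -i "s/np.array(c\['rotation'\])/R.from_quat(c['rotation']).as_matrix()/g; 1i from scipy.spatial.transform import Rotation as R" h.py
python3 - <<'E'
from m import *
t=lambda x,y:(265+x/3.636-.5+.5/3.636,195+y/3.636-.5)
s=lambda x,y:(240+(x-400)/2.667-.3,192+y/2.667-.3)
pc=[onz(T,*t(*p),12) for p in [(38,40),(343,38),(355,346),(42,353)]]
print('corners',np.round(pc)); print('ctr',np.mean(pc,0), [np.linalg.norm(pc[i]-pc[i-1]) for i in range(4)], [np.degrees(np.arctan2(*(pc[a]-pc[b])[1::-1])) for a,b in ((0,3),(1,2))])
C=onz(T,*t(195,186),40);print('dial',C, tri([ray(T,*t(195,186)),ray(S,*s(601,128))]))
O=np.mean(pc,0)
def pol(p):
    d=p-O;return np.round([np.hypot(d[0],d[1]),np.degrees(np.arctan2(d[1],d[0])),p[2]],1)
print('ptr tip',pol(onz(T,*t(267,197),50)),'ptr base',pol(onz(T,*t(218,189),50)))
for n,p in dict(stub1=(163,66),stub2=(288,103)).items(): print(n,pol(onz(T,*t(*p),34)))
print('tall top', pol(onz(T,*t(232,50),82)),'mid',pol(onz(T,*t(231,68),47)), 'tri',pol(tri([ray(T,*t(232,50)),ray(S,*s(550,42))])))
print('buffer',pol(onz(T,*t(268,330),32)))
hs=tri([ray(T,*t(119,360)),ray(S,*s(668,240))]);print('handle',hs,pol(hs))
h=O+150*np.array([np.cos(np.radians(156)),np.sin(np.radians(156)),0]);
for z in(36,92):h[2]=z;print(h,'top',proj(T,h),'side',proj(S,h))
for c,b in((T,(290,283,306,312)),(S,(328,262,352,300))):
    for th in(35,50,65):print(dark(c,b,th))
E
```

```text
corners [[ 733.  125.   12.]
 [ 741. -123.   12.]
 [ 491. -134.   12.]
 [ 480.  112.   12.]]
ctr [611.07862052  -5.11407685  12.        ] [np.float64(253.292131213683), np.float64(248.45523354366253), np.float64(250.22615077257618), np.float64(246.58351794898118)] [np.float64(2.9757850514001443), np.float64(2.556957731201699)]
dial [611.15261556  -5.16272665  40.        ] [606.96280691  -6.48719808  54.93075314]
ptr tip [ 56.8 -99.   50. ] ptr base [  18.3 -100.9   50. ]
stub1 [101.2  15.9  34. ]
stub2 [100.5 -46.2  34. ]
tall top [103.2 -14.6  82. ] mid [ 97.6 -15.6  47. ] tri [101.6 -16.4  78.2]
buffer [ 125.5 -151.8   32. ]
handle [470.5366287   47.21870626  65.50474924] [150.  159.6  65.5]
[474.04680188  55.89641961  36.        ] top [295.37351662 293.65560248] side [334.88509977 289.87337209]
[474.04680188  55.89641961  92.        ] top [294.42703675 292.60786513] side [335.32782273 276.14615808]
(array([299.375, 296.5  ]), array([297, 294,   5,   5,   8]))
(array([297.58181818, 294.72727273]), array([294, 291,   8,   9,  55]))
(array([297.73417722, 293.87341772]), array([294, 287,   9,  14,  79]))Traceback (most recent call last):
  File "<stdin>", line 18, in <module>
  File "m.py", line 6, in dark
    i=1+np.argmax(st[1:,4]);return ce[i]+[x0,y0],st[i]+[x0,y0,0,0,0]
        ~~~~~~~~~^^^^^^^^^^
    return _wrapfunc(a, 'argmax', axis=axis, out=out, **kwds)
    return bound(*args, **kwds)
ValueError: attempt to get argmax of an empty sequence
```

```bash
cat >> h.py <<'E'
O=np.array([611.1,-5.1]);YAW=np.radians(2.8)
def goal(lv,z,r=150.,flip=1):
    a=np.radians(156)+YAW+lv
    zt=flip*np.array([-np.sin(a),np.cos(a),0]);x=np.array([0,0,-1.]);y=np.cross(zt,x)
    return np.array([*(O+r*np.array([np.cos(a),np.sin(a)])),z]),R.from_matrix(np.c_[x,y,zt])
def delta(p,Rt,s=None):
    s=s or sensors.sense();Rc=R.from_quat(s['orientation'])
    w=(Rc.inv()*Rt).as_rotvec();d=p-np.array(s['position'])
    return np.round(Rc.inv().apply(d),1),np.round(w,3),np.round(Rt.inv().apply(d),1)
E
python3 - <<'E'
from h import *
s=sensors.sense();print(R.from_quat(s['orientation']).as_matrix().round(3))
for f in(1,-1):print(delta(*goal(0,330,flip=f)))
E
```

```text
[[-0.     0.953  0.302]
 [ 0.001  0.302 -0.953]
 [-1.     0.    -0.001]]
(array([  74.7,  464.1, -554.4]), array([ 0.677, -0.001,  0.   ]), array([  74.4,   14.5, -722.9]))
(array([  74.7,  464.1, -554.4]), array([-2.465e+00, -0.000e+00, -1.000e-03]), array([ 74.4, -14.5, 722.9]))
```

```bash
python3 -m crank '0 24 -28 0 0 0;0 24 -28 0 0 0;0 24 -28 0 0 0;0 24 -28 0 0 0;0 24 -28 0 0 0;0 24 -28 0 0 0;0 24 -28 0 0 0;0 24 -28 0 0 0;0 24 -28 0 0 0;0 24 -28 0 0 0' 0.6 15; python3 -c "
from h import *
print(delta(*goal(0,330)),sensors.sense()['q'].round(2))"
```

```text
clock: 1.13
position: [341.1, -275.0, 401.5]
orientation: [0.421, 0.566, -0.425, 0.567]
ft_force: [0.5, -0.2, 0.5]
grip_width: 54.8
(array([  69.5,  217.2, -274. ]), array([0.659, 0.006, 0.001]), array([  71.5,    4.1, -349.3])) [ 1.22  0.13 -0.64  2.05  0.1   0.98 -0.76]
```

```bash
python3 -m crank '0 22 -28 0 0 0;0 22 -28 0 0 0;0 22 -28 0 0 0;0 22 -28 0 0 0;0 22 -28 0 0 0;0 22 -28 0 0 0;0 22 -28 0 0 0;0 22 -28 0 0 0;0 22 -28 0 0 0;0 20 -22 0 0 0'; python3 -c "
from h import *
print(delta(*goal(0,330)),sensors.sense()['q'].round(2))"
python3 -m crank '5 0 0 .11 0 0;5 0 0 .11 0 0;5 0 0 .11 0 0;5 0 0 .11 0 0;5 0 0 .11 0 0;5 0 0 .11 0 0;5 0 0 0 0 0;5 0 0 0 0 0;5 0 0 0 0 0;5 0 0 0 0 0'; python3 -c "
from h import *
print(delta(*goal(0,230)),sensors.sense()['q'].round(2))
c=optics.camera('wrist');cv2.imwrite('pics/w1.png',c['img'][:,:,::-1]);print(c['eye'],proj(c,goal(0,92)[0]),proj(c,goal(0,36)[0]))"
```

```text
clock: 1.97
position: [475.0, 69.0, 401.9]
orientation: [0.42, 0.562, -0.426, 0.572]
ft_force: [1.4, -1.1, 0.1]
grip_width: 55.1
(array([72.1, -9.3, 16.8]), array([ 0.658,  0.015, -0.007]), array([71.9,  3.7, 19.8])) [ 0.59  0.27 -0.91  1.96  0.27  1.03 -1.73]
clock: 2.8
position: [477.9, 80.3, 352.0]
orientation: [0.588, 0.392, -0.582, 0.403]
ft_force: [-0.2, -0.6, 0.4]
grip_width: 55.0
(array([122.1,   3.3,  31.1]), array([-0.008,  0.002, -0.016]), array([122. ,   5.1,  31.4])) [ 0.42  0.32 -0.76  2.    0.29  0.91 -2.44]
[547.18494673  53.30589621 333.81829264] [367.82741479 249.97372868] [359.66999145 231.68656044]
```

View pics/w1.png

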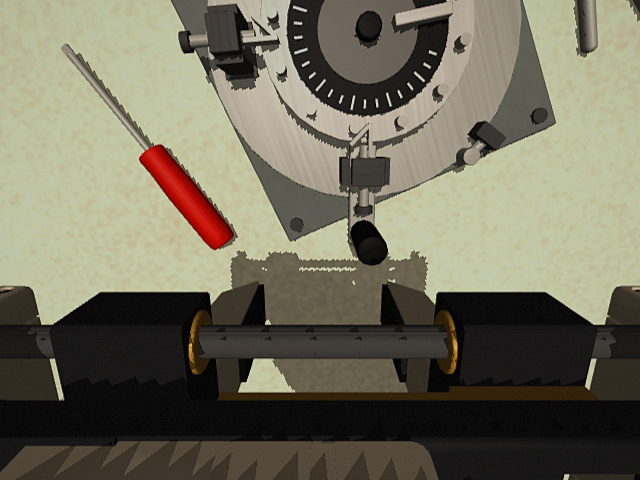

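The handle's top is at (371,247), 3 px from the predicted (368,250), so the position is confirmed. I'll centre over it, easing the yaw by -0.2 to keep joint 7 off its limit, and then lower.

```bash
python3 -m crank '0 1 10 0 0 0;0 1 10 0 0 0;0 1 9 0 0 0;0 0 0 -.1 0 0;0 0 0 -.1 0 0;15 0 0 0 0 0;15 0 0 0 0 0;15 0 0 0 0 0;0 0 0 0 0 0;0 0 0 0 0 0'; python3 -c "
from h import *
print(delta(*goal(0,227)),sensors.sense()['q'].round(2))
c=optics.camera('wrist');u,v=proj(c,goal(0,92)[0]);print(u,v);cv2.imwrite('pics/w2.png',c['img'][:,:,::-1])"
```

```text
clock: 3.68
position: [470.5, 47.6, 304.6]
orientation: [0.54, 0.453, -0.536, 0.464]
ft_force: [0.5, 0.1, 0.7]
grip_width: 54.9
(array([77.6, -0.7, -2.1]), array([ 0.21 ,  0.004, -0.016]), array([77.6,  0.1, -1.8])) [ 0.48  0.38 -0.75  2.07  0.38  0.81 -2.23]
318.48370484028203 280.6756330694434
```

View pics/w2.png

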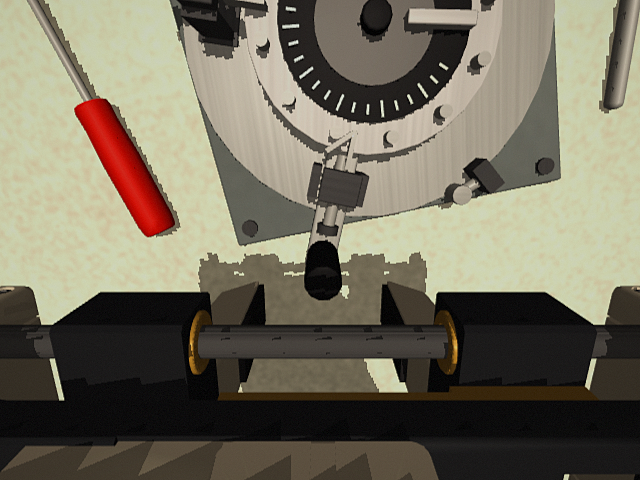

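The handle top is at (324,280), matching the prediction (318,281), and it sits centred between the fingers. I'll lower and grip lightly.

```bash
python3 -m crank '14 0 0 0 0 0;14 0 0 0 0 0;14 0 0 0 0 0;14 0 0 0 0 0;12 0 -1 0 0 0;8 0 -1 0 0 0;0 0 0 0 0 0;0 0 0 0 0 0;0 0 0 0 0 0;0 0 0 0 0 0'; python3 -m crank '0 0 0 0 0 0;0 0 0 0 0 0;0 0 0 0 0 0;0 0 0 0 0 0;0 0 0 0 0 0;0 0 0 0 0 0;0 0 0 0 0 0;0 0 0 0 0 0;0 0 0 0 0 0;0 0 0 0 0 0' 0.15 12;python3 -c "
from h import *
print(delta(*goal(0,227)))"
```

```text
clock: 4.57
position: [476.9, 49.1, 233.3]
orientation: [0.544, 0.45, -0.533, 0.467]
ft_force: [0.6, -0.3, -0.0]
grip_width: 54.7
clock: 5.4
position: [477.6, 46.9, 235.2]
orientation: [0.544, 0.448, -0.534, 0.468]
ft_force: [-0.4, -0.8, 0.0]
grip_width: 20.8
(array([ 8. , -6.9, -1.2]), array([ 0.208,  0.004, -0.032]), array([ 8.2, -6.7,  0.2]))
```

```bash
cat >> h.py <<'E'
def grasp(s=None):
    s=s or sensors.sense();Rc=R.from_quat(s['orientation']);g=np.array(s['position'])+159*Rc.apply([1,0,0]);d=g[:2]-O
    a=np.arctan2(d[1],d[0])-YAW-np.radians(156);a=(a+np.pi)%(2*np.pi)-np.pi
    zz=Rc.apply([0,0,1]);ta=np.arctan2(-zz[0],zz[1])-YAW-np.radians(156);ta=(ta+np.pi)%(2*np.pi)-np.pi
    f=np.array(s['ft_force']);t=np.array([-np.sin(a+YAW+2.7227),np.cos(a+YAW+2.7227),0]);rr=np.array([t[1],-t[0],0])
    print('grasp',g.round(1),'r %.1f lv %.3f toolyaw %.3f'%(np.hypot(*d),a,ta),'Ft %.1f Fr %.1f Fz %.1f'%(f@t,f@rr,f[2]),'axis',Rc.apply([1,0,0]).round(3),'w',round(float(s['grip_width']),1),'q7',round(float(s['q'][6]),2),'t',round(float(s['clock']),2))
E
python3 - <<'E'
from h import *
grasp()
c=optics.camera('wrist');cv2.imwrite('pics/w3.png',c['img'][:,:,::-1])
E
```

```text
grasp [482.3  44.9  76.3] r 138.1 lv -0.001 toolyaw 0.208 Ft 0.9 Fr 0.1 Fz 0.0 axis [ 0.03  -0.013 -0.999] w 20.8 q7 -2.36 t 5.4
```

View pics/w3.png

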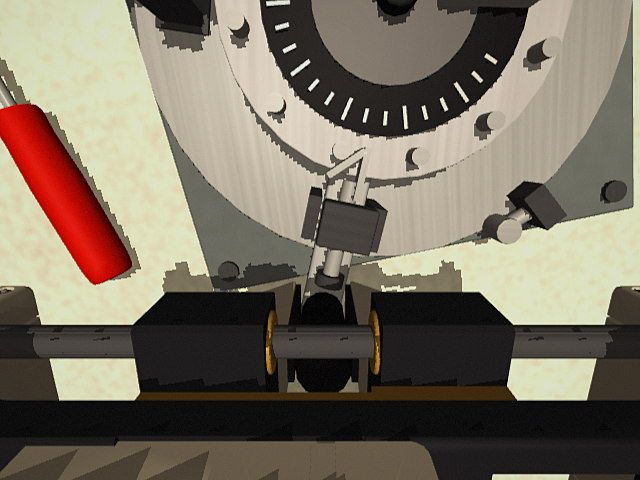

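The handle is held at the pad edge: the grasp point is at r 138, not 150, with a 0.03 rad tilt. I'll re-grip it centred.

```bash
python3 -m crank '0 0 0 0 0 0;0 0 0 0 0 0;0 0 0 0 0 0;0 0 0 0 0 0;2 -2 -1 0 0 -.012;2 -2 -1 0 0 -.012;2 -2 -.5 0 0 -.01;2 -1 0 0 0 0;0 0 0 0 0 0;0 0 0 0 0 0' 0.5;python3 -c "
from h import *
grasp()"
```

```text
clock: 6.28
position: [470.3, 51.8, 225.9]
orientation: [-0.535, -0.459, 0.542, -0.458]
ft_force: [-0.3, -0.3, 0.4]
grip_width: 46.0
grasp [469.1  50.9  66.9] r 152.7 lv -0.006 toolyaw 0.209 Ft 0.4 Fr 0.1 Fz 0.4 axis [-0.008 -0.005 -1.   ] w 46.0 q7 -2.35 t 6.28
```

```bash
python3 -m crank '0 .5 0 0 0 0;0 .5 0 0 0 0;0 0 0 0 0 0;0 0 0 0 0 0;0 0 0 0 0 0;0 0 0 0 0 0;0 -.5 2 0 0 0;0 -1 4 0 0 0;0 -1 5 0 0 0;0 -.8 5 0 0 0' 0.1 15;python3 -c "
from h import *
grasp()"
```

```text
clock: 7.12
position: [465.6, 35.6, 225.6]
orientation: [-0.535, -0.459, 0.541, -0.459]
ft_force: [1.5, 1.9, -2.9]
grip_width: 21.8
grasp [464.5  34.9  66.7] r 151.9 lv 0.104 toolyaw 0.212 Ft -2.2 Fr -1.0 Fz -2.9 axis [-0.007 -0.005 -1.   ] w 21.8 q7 -2.32 t 7.12
```

```bash
python3 -m crank '0 -.5 6 0 0 0;0 -.2 6 -.02 0 0;0 0 6 -.04 0 0;0 .1 6 -.04 0 0;0 .1 6 -.04 0 0;0 .1 6 -.04 0 0;0 .1 6 -.04 0 0;0 .1 6 -.04 0 0;0 .1 5 -.04 0 0;0 .1 3 -.02 0 0' ;python3 -c "
from h import *
grasp()"
```

```text
clock: 7.95
position: [460.1, -23.8, 225.7]
orientation: [0.451, 0.545, -0.455, 0.541]
ft_force: [1.5, 2.9, -3.5]
grip_width: 21.8
grasp [458.7 -24.   66.7] r 153.6 lv 0.493 toolyaw 0.550 Ft -2.7 Fr -1.9 Fz -3.5 axis [-0.009 -0.001 -1.   ] w 21.8 q7 -1.91 t 7.95
```

```bash
python3 -m crank '0 .3 1.5 -.01 0 0;0 .3 1.5 -.01 0 0;0 .3 1.5 -.01 0 0;0 .3 1.5 -.01 0 0;0 .2 1.5 -.01 0 0;0 .2 1.5 -.01 0 0;0 .1 1.5 -.01 0 0;0 .1 1.5 -.01 0 0;0 .1 1.5 -.01 0 0;0 .1 1.5 -.01 0 0' ;python3 -c "
from h import *
grasp()"
```

```text
clock: 8.78
position: [463.7, -40.7, 225.6]
orientation: [0.419, 0.569, -0.427, 0.564]
ft_force: [-1.7, 1.8, 0.3]
grip_width: 21.7
grasp [461.6 -41.3  66.6] r 153.8 lv 0.608 toolyaw 0.658 Ft -2.1 Fr 1.2 Fz 0.3 axis [-0.013 -0.004 -1.   ] w 21.7 q7 -1.78 t 8.78
```

```bash
python3 -m crank '0 .2 1.5 -.01 0 0;0 .2 1.5 -.01 0 0;0 .2 1.5 -.01 0 0;0 .2 1.5 -.01 0 0;0 .2 1.5 -.01 0 0;0 .1 1.5 -.01 0 0;0 .1 1.5 -.01 0 0;0 .1 1.5 -.01 0 0;0 .1 1.5 -.01 0 0;0 .1 1.5 -.01 0 0' ;python3 -c "
from h import *
grasp()"
```

```text
clock: 9.62
position: [467.2, -49.1, 225.4]
orientation: [0.388, 0.596, -0.393, 0.582]
ft_force: [-3.2, 6.3, 2.8]
grip_width: 22.4
grasp [464.  -48.4  66.5] r 153.4 lv 0.656 toolyaw 0.771 Ft -6.9 Fr 1.3 Fz 2.8 axis [-0.021  0.005 -1.   ] w 22.4 q7 -1.66 t 9.62
```

```bash
python3 -m crank '0 0 1.5 0 0 0;0 0 1.5 0 0 0;0 0 1.5 0 0 0;0 0 1.5 0 0 0;0 0 1.5 0 0 0;0 0 1.5 0 0 0;0 0 1.5 0 0 0;0 0 1.5 0 0 0;0 0 1.5 0 0 0;0 0 1.5 0 0 0' ;python3 -c "
from h import *
grasp()
c=optics.camera('top');cv2.imwrite('pics/t1.png',c['img'][:,:,::-1]);print()"
```

```text
clock: 10.45
position: [469.0, -51.3, 225.2]
orientation: [0.386, 0.605, -0.386, 0.579]
ft_force: [-4.2, 6.6, 3.2]
grip_width: 21.9
grasp [464.  -48.3  66.3] r 153.3 lv 0.656 toolyaw 0.786 Ft -7.5 Fr 2.2 Fz 3.2 axis [-0.031  0.019 -0.999] w 21.9 q7 -1.62 t 10.45
```

```bash
cat > p.py <<'E'
from h import *
import sys
def ptr(img,c):
    aa=np.radians(np.arange(-180,180,1.));sc=[]
    for a in aa:
        v=[]
        for r in np.arange(46,57,2):
            u=proj(c,[O[0]+r*np.cos(a),O[1]+r*np.sin(a),50]);v.append(cv2.getRectSubPix(img,(1,1),tuple(map(float,u)))[0,0])
        sc.append(np.mean(v))
    sc=np.array(sc);sc=np.convolve(np.r_[sc[-3:],sc,sc[:3]],np.ones(7)/7,'valid');i=sc.argmax();return np.degrees(aa[i]),sc[i],np.median(sc)
c=optics.camera('top')
for f in sys.argv[1:]:
    print(f,ptr(cv2.imread(f,0),c))
print('now',ptr(cv2.cvtColor(c['img'],cv2.COLOR_RGB2GRAY),c))
E
python3 p.py pics/top0.png
```

```text
pics/top0.png (np.float64(-101.0), np.float64(134.6190476190476), np.float64(54.55952380952381))
now (np.float64(-80.0), np.float64(144.92857142857142), np.float64(56.29761904761904))
```

```bash
python3 -m crank '0 .3 -3 0 0 0;0 0 -7 0 -.006 .004;0 0 -7 0 -.006 .004;0 -.2 -7 .03 -.006 .004;0 -.4 -7 .04 -.006 .004;0 -.4 -7 .04 -.006 .004;0 .2 -6 .04 0 0;0 .2 -6 .04 0 0;0 .2 -6 .04 0 0;0 .2 -6 .04 0 0' ;python3 -c "
from h import *
grasp()";python3 p.py
```

```text
clock: 11.38
position: [454.6, 6.3, 225.6]
orientation: [0.472, 0.524, -0.462, 0.537]
ft_force: [5.0, -3.5, -7.5]
grip_width: 21.9
grasp [458.2   6.   66.6] r 153.3 lv 0.297 toolyaw 0.497 Ft 3.1 Fr -5.3 Fz -7.5 axis [ 0.023 -0.001 -1.   ] w 21.9 q7 -2.03 t 11.38
now (np.float64(-83.0), np.float64(140.90476190476193), np.float64(53.94047619047619))
```

```bash
python3 -m crank '0 2 -6 .04 0 -.006;0 2 -6 .04 0 -.006;0 2 -6 .04 0 -.006;0 2 -6 .04 0 -.006;0 1 -6 .04 0 0;0 1 -5 .04 0 0;0 1 -4 .03 0 0;0 .4 -2 0 0 0;0 .4 -2 0 0 0;0 .4 -2 0 0 0' ;python3 -c "
from h import *
grasp()";python3 p.py
```

```text
clock: 12.27
position: [467.1, 49.9, 225.6]
orientation: [-0.537, -0.453, 0.541, -0.462]
ft_force: [-2.6, -7.3, 2.9]
grip_width: 21.8
grasp [467.8  47.6  66.6] r 152.7 lv 0.018 toolyaw 0.207 Ft 7.8 Fr -0.1 Fz 2.9 axis [ 0.004 -0.014 -1.   ] w 21.8 q7 -2.37 t 12.27
now (np.float64(-82.0), np.float64(139.30952380952382), np.float64(54.92857142857143))
```

```bash
python3 -m crank '0 .4 -2 0 0 0;0 .4 -2 0 0 0;0 -.5 3 0 0 0;0 -1.1 6 0 0 0;0 -.8 6 0 0 0;0 -.5 6 0 0 0;0 -.2 6 -.02 0 0;0 0 6 -.04 0 0;0 .1 6 -.04 0 0;0 .1 6 -.04 0 0' ;python3 -c "
from h import *
grasp()"
```

```text
clock: 13.15
position: [456.0, 9.1, 225.7]
orientation: [-0.501, -0.492, 0.505, -0.501]
ft_force: [-0.8, 1.5, -3.7]
grip_width: 22.1
grasp [456.9   7.2  66.7] r 154.7 lv 0.291 toolyaw 0.358 Ft -1.5 Fr 0.9 Fz -3.7 axis [ 0.006 -0.012 -1.   ] w 22.1 q7 -2.16 t 13.15
```

```bash
python3 -m crank '0 .3 6 -.03 0 0;0 .3 6 -.04 0 0;0 .3 6 -.04 0 0;0 .3 6 -.04 0 0;0 .3 6 -.04 0 0;0 .3 5 -.04 0 0;0 .2 2 -.02 0 0;0 .2 2 -.01 0 0;0 .1 2 -.01 0 0;0 .1 2 -.01 0 0' ;python3 -c "
from h import *
grasp()"
python3 -m crank '0 .1 1.5 -.01 0 0;0 .1 1.5 -.01 0 0;0 .1 1.5 -.01 0 0;0 .1 1.5 -.01 0 0;0 .1 1.5 -.01 0 0;0 .1 1.5 -.01 0 0;0 .1 1.5 0 0 0;0 .1 1.5 0 0 0;0 .1 1.5 0 0 0;0 .1 1.5 0 0 0' ;python3 -c "
from h import *
grasp()";python3 p.py
```

```text
clock: 13.98
position: [459.1, -37.0, 225.7]
orientation: [0.423, 0.563, -0.427, 0.567]
ft_force: [-0.6, 1.8, -1.8]
grip_width: 21.9
grasp [459.3 -38.3  66.7] r 155.4 lv 0.585 toolyaw 0.650 Ft -1.9 Fr 0.2 Fz -1.8 axis [ 0.001 -0.008 -1.   ] w 21.9 q7 -1.8 t 13.98
clock: 14.82
position: [462.5, -48.0, 225.7]
orientation: [0.403, 0.58, -0.407, 0.579]
ft_force: [-3.6, 4.9, 1.6]
grip_width: 21.9
grasp [461.8 -48.8  66.7] r 155.6 lv 0.655 toolyaw 0.721 Ft -5.7 Fr 2.1 Fz 1.6 axis [-0.005 -0.005 -1.   ] w 21.9 q7 -1.71 t 14.82
now (np.float64(-50.0), np.float64(145.0), np.float64(55.44047619047619))
```

```bash
python3 -m crank '0 0 1.5 0 0 0;0 0 1.5 0 0 0;0 0 1.5 0 0 0;0 0 1.5 0 0 0;0 0 1.5 0 0 0;0 0 1.5 0 0 0;0 0 1.5 0 0 0;0 0 1.5 0 0 0;0 0 1.5 0 0 0;0 0 1.5 0 0 0' ;python3 -c "
from h import *
grasp()"
python3 -m crank '0 .3 -3 0 0 0;0 .4 -6 0 0 0;0 .6 -6 .03 0 0;0 .6 -6 .04 0 0;0 .6 -6 .04 0 0;0 .5 -6 .04 0 0;0 .5 -6 .04 0 0;0 .5 -6 .04 0 0;0 .5 -6 .04 0 0;0 .5 -6 .04 0 0' ;python3 -c "
from h import *
grasp()";python3 p.py
```

```text
clock: 15.7
position: [463.8, -50.0, 225.6]
orientation: [0.4, 0.588, -0.4, 0.578]
ft_force: [-2.2, 5.2, 1.5]
grip_width: 21.6
grasp [461.8 -48.8  66.6] r 155.5 lv 0.655 toolyaw 0.739 Ft -5.6 Fr 0.7 Fz 1.5 axis [-0.012  0.008 -1.   ] w 21.6 q7 -1.68 t 15.7
clock: 16.53
position: [456.9, 4.4, 225.7]
orientation: [0.489, 0.512, -0.49, 0.509]
ft_force: [1.9, -2.5, -4.0]
grip_width: 22.0
grasp [456.4   4.7  66.7] r 155.0 lv 0.307 toolyaw 0.412 Ft 2.4 Fr -2.0 Fz -4.0 axis [-0.004  0.002 -1.   ] w 22.0 q7 -2.08 t 16.53
now (np.float64(-53.0), np.float64(145.16666666666666), np.float64(56.44047619047619))
```

Second click holds. Next I'll return to rest and then make the third stroke.

```bash
python3 -m crank '0 .9 -6 .03 0 0;0 .9 -6 .03 0 0;0 .9 -6 .03 0 0;0 .9 -6 .03 0 0;0 1 -6 .03 0 0;0 1 -6 .03 0 0;0 .6 -3 .02 0 0;0 .4 -2 0 0 0;0 .4 -2 0 0 0;0 .4 -2 0 0 0' ;python3 -c "
from h import *
grasp()"
python3 -m crank '0 .4 -2 0 0 0;0 .4 -2 0 0 0;0 .4 -2 0 0 0;0 .4 -2 0 0 0;0 .4 -2 0 0 0;0 .4 -2 0 0 0;0 0 0 0 0 0;0 -.5 3 0 0 0;0 -1 5 0 0 0;0 -.8 5 0 0 0' ;python3 -c "
from h import *
grasp()";python3 p.py
```

```text
clock: 17.42
position: [466.1, 46.7, 225.5]
orientation: [-0.537, -0.456, 0.544, -0.456]
ft_force: [-1.9, -1.0, 1.7]
grip_width: 21.6
grasp [464.8  45.5  66.5] r 154.8 lv 0.037 toolyaw 0.200 Ft 1.6 Fr 1.4 Fz 1.7 axis [-0.008 -0.007 -1.   ] w 21.6 q7 -2.35 t 17.42
clock: 18.25
position: [464.2, 41.4, 225.5]
orientation: [-0.533, -0.455, 0.548, -0.457]
ft_force: [0.3, 2.5, -3.0]
grip_width: 21.9
grasp [461.9  38.8  66.6] r 155.6 lv 0.084 toolyaw 0.202 Ft -2.5 Fr 0.4 Fz -3.0 axis [-0.015 -0.016 -1.   ] w 21.9 q7 -2.35 t 18.25
now (np.float64(-52.0), np.float64(145.26190476190476), np.float64(54.86904761904762))
```

```bash
python3 -m crank '0 -.4 6 0 0 0;0 0 6 -.02 0 0;0 .2 6 -.03 0 0;0 .3 6 -.04 0 0;0 .3 6 -.04 0 0;0 .3 6 -.04 0 0;0 .3 6 -.04 0 0;0 .3 6 -.04 0 0;0 .3 6 -.04 0 0;0 .3 6 -.04 0 0' ;python3 -c "
from h import *
grasp()"
python3 -m crank '0 .3 4 -.03 0 0;0 .3 3 -.03 0 0;0 .2 2 -.02 0 0;0 .2 2 -.01 0 0;0 .2 1.5 -.01 0 0;0 .2 1.5 -.01 0 0;0 .1 1.5 -.01 0 0;0 .1 1.5 -.01 0 0;0 .1 1.5 -.01 0 0;0 .1 1.5 -.01 0 0' ;python3 -c "
from h import *
grasp()"
```

```text
clock: 19.13
position: [459.0, -21.3, 225.7]
orientation: [0.445, 0.546, -0.461, 0.54]
ft_force: [-2.1, 2.8, -0.9]
grip_width: 21.9
grasp [455.7 -23.4  66.7] r 156.5 lv 0.487 toolyaw 0.551 Ft -3.1 Fr 1.7 Fz -0.9 axis [-0.021 -0.013 -1.   ] w 21.9 q7 -1.91 t 19.13
clock: 19.97
position: [464.3, -45.8, 225.7]
orientation: [0.399, 0.58, -0.419, 0.573]
ft_force: [-1.8, 1.4, 0.9]
grip_width: 21.3
grasp [460.3 -48.4  66.8] r 156.9 lv 0.650 toolyaw 0.707 Ft -1.9 Fr 1.4 Fz 0.9 axis [-0.025 -0.016 -1.   ] w 21.3 q7 -1.73 t 19.97
```

```bash
python3 -m crank '0 .1 1.5 0 0 0;0 .1 1.5 0 0 0;0 0 1.5 0 0 0;0 0 1.5 0 0 0;0 0 1.5 0 0 0;0 0 1.5 0 0 0;0 0 1.5 0 0 0;0 0 1.5 0 0 0;0 0 1.5 0 0 0;0 0 1.5 0 0 0' ;python3 -c "
from h import *
grasp()"
python3 p.py
```

```text
clock: 20.8
position: [465.7, -48.6, 225.6]
orientation: [0.397, 0.588, -0.412, 0.571]
ft_force: [-2.5, 5.3, 1.0]
grip_width: 21.5
grasp [460.6 -49.2  66.7] r 156.8 lv 0.655 toolyaw 0.722 Ft -5.8 Fr 0.9 Fz 1.0 axis [-0.032 -0.004 -0.999] w 21.5 q7 -1.7 t 20.8
now (np.float64(-19.0), np.float64(149.76190476190476), np.float64(55.69047619047618))
```

```bash
python3 -m crank '0 .3 -3 0 0 0;0 .2 -6 0 0 .006;0 .3 -6 .03 0 .006;0 .3 -6 .04 0 .006;0 .3 -6 .04 0 .006;0 .3 -6 .04 0 .006;0 .5 -6 .04 0 0;0 .5 -6 .04 0 0;0 .5 -6 .04 0 0;0 .5 -6 .04 0 0' ;python3 -c "
from h import *
grasp()"
python3 -m crank '0 .9 -6 .03 0 0;0 .9 -6 .03 0 0;0 .9 -6 .03 0 0;0 .9 -6 .03 0 0;0 1 -6 .03 0 0;0 1 -6 .03 0 0;0 .6 -3 .02 0 0;0 .4 -2 0 0 0;0 .4 -2 0 0 0;0 .4 -2 0 0 0' ;python3 -c "
from h import *
grasp()"
python3 -m crank '0 .4 -2 0 0 0;0 .4 -2 0 0 0;0 .4 -2 0 0 0;0 .4 -2 0 0 0;0 .4 -2 0 0 0;0 .4 -2 0 0 0;0 .4 -2 0 0 0;0 .4 -2 0 0 0;0 .4 -2 0 0 0;0 .4 -2 0 0 0' ;python3 -c "
from h import *
grasp()";python3 p.py
```

```text
clock: 21.68
position: [455.8, 4.9, 225.5]
orientation: [0.493, 0.505, -0.495, 0.507]
ft_force: [1.1, -2.5, -2.8]
grip_width: 21.8
grasp [455.8   4.4  66.5] r 155.6 lv 0.309 toolyaw 0.393 Ft 2.4 Fr -1.3 Fz -2.8 axis [ 0.    -0.003 -1.   ] w 21.8 q7 -2.1 t 21.68
clock: 22.52
position: [465.3, 49.2, 225.4]
orientation: [-0.543, -0.447, 0.549, -0.452]
ft_force: [-2.6, -1.0, 1.2]
grip_width: 21.5
grasp [465.2  47.5  66.4] r 155.1 lv 0.024 toolyaw 0.176 Ft 1.9 Fr 2.1 Fz 1.2 axis [-0.001 -0.01  -1.   ] w 21.5 q7 -2.38 t 22.52
clock: 23.35
position: [468.3, 54.3, 225.0]
orientation: [-0.534, -0.44, 0.562, -0.452]
ft_force: [-4.8, -5.7, 5.5]
grip_width: 23.2
grasp [465.2  48.1  66.2] r 155.3 lv 0.020 toolyaw 0.166 Ft 7.0 Fr 2.6 Fz 5.5 axis [-0.02  -0.039 -0.999] w 23.2 q7 -2.42 t 23.35
now (np.float64(-21.0), np.float64(146.61904761904762), np.float64(55.97619047619047))
```

```bash
python3 -m crank '0 0 0 0 0 0;0 0 0 0 0 0;0 0 0 0 0 0;0 0 0 0 0 0;0 0 0 0 0 0;0 0 1.6 0 .01 .003;0 0 1.6 0 .01 .003;0 0 1.6 0 .01 .003;0 0 1.6 0 .01 .003;0 0 0 0 0 0' 0.6;python3 -c "
from h import *
grasp()"
```

```text
clock: 24.23
position: [469.3, 48.7, 226.3]
orientation: [0.551, 0.447, -0.544, 0.448]
ft_force: [0.9, -0.2, 0.1]
grip_width: 55.1
grasp [470.8  49.4  67.3] r 150.5 lv -0.000 toolyaw 0.169 Ft -0.1 Fr -0.9 Fz 0.1 axis [ 0.009  0.004 -1.   ] w 55.1 q7 -2.38 t 24.23
```

Free, no contact force. I'll rise slowly, then back away towards +y so the view is clear.

```bash
python3 -m crank '-8 0 0 0 0 0;-8 0 0 0 0 0;-8 0 0 0 0 0;-8 0 0 0 0 0;-10 0 0 0 0 0;-15 0 0 0 0 0;-15 0 0 0 0 0;-15 0 0 0 0 0;-15 0 0 0 0 0;0 0 0 0 0 0';python3 -c "
from h import *
grasp()"
python3 -m crank '-10 0 -20 0 0 0;-10 0 -20 0 0 0;0 0 -20 0 0 0;0 0 -20 0 0 0;0 0 -20 0 0 0;0 0 -20 0 0 0;0 0 -20 0 0 0;0 0 0 0 0 0;0 0 0 0 0 0;0 0 0 0 0 0'; python3 p.py pics/top0.png; python3 -c "
from h import *
grasp()
a=optics.camera('top')['img'][195:310,265:375,::-1];b=optics.camera('side')['img'][192:317,240:390,::-1]
o=np.zeros((418,800,3),np.uint8);o[:,:400]=cv2.resize(a,(400,418),interpolation=2);o[:333,400:]=cv2.resize(b,(400,333),interpolation=2)
cv2.imwrite('pics/end.png',np.clip(o*1.5,0,255).astype(np.uint8))"
```

```text
clock: 25.07
position: [468.2, 49.2, 339.7]
orientation: [0.551, 0.447, -0.543, 0.449]
ft_force: [0.5, -0.1, -0.6]
grip_width: 55.1
grasp [469.9  49.9 180.7] r 151.5 lv -0.001 toolyaw 0.171 Ft -0.1 Fr -0.5 Fz -0.6 axis [ 0.011  0.004 -1.   ] w 55.1 q7 -2.2 t 25.07
clock: 25.9
position: [495.7, 191.1, 364.0]
orientation: [0.553, 0.444, -0.543, 0.45]
ft_force: [0.3, 0.5, 0.3]
grip_width: 55.0
pics/top0.png (np.float64(-101.0), np.float64(134.6190476190476), np.float64(54.55952380952381))
now (np.float64(-21.0), np.float64(146.9047619047619), np.float64(56.297619047619044))
grasp [498.2 190.7 204.9] r 226.0 lv -0.678 toolyaw 0.167 Ft 0.9 Fr 0.5 Fz 0.5 axis [ 0.016  0.001 -1.   ] w 55.0 q7 -2.5 t 25.95
```

View pics/end.png

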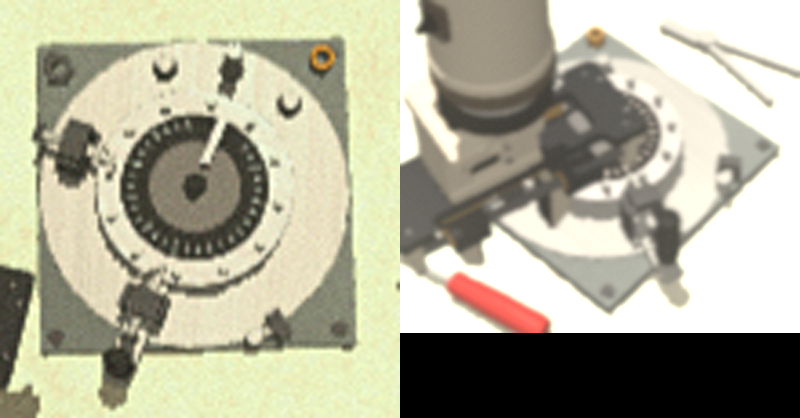

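The pointer, from (205,163) to (222,118), faces the tall post at (232,65). The handle is back at (119,360), the same as at the start, and the loose parts in the crop haven't moved.

```bash
python3 -c "
from h import *
s=sensors.sense();print(np.abs(s['joint_vel']).max());robot.close_job()"
```

```text
0.007033745313460668
the job is handed in; nothing more can be done
```

I worked the lever through three full strokes, took it back to rest, let go and moved the gripper clear. The job was handed in at about 26 s of the 72 s allowed.

- **Dial:** the pointer went from -101° to about -81°, -51° and then -20°, and held after each return. The tall post is at about -15.5°. The 4–5° gap fits the stated offset of up to 0.16 rad, and the next click would have been further off.
- **Stop force:** every end-stop reading was 5.6–7.5 N at the handle, well under the 25 N that counts as rammed. Force was only read at the end of each move, so brief peaks between readings were not seen.
- **Lever at rest:** the handle's final image position matches the start. The last push against the rest stop held at 7 N.
- **Loose parts:** the nut, spacer and pliers look unmoved in the final picture, and so does the visible end of the screwdriver. I did not look again at the housing, bezel or jar, but the arm did not work near them.
- **Checks that disagreed:**
  - The first grip caught the handle 12 mm off centre at the pad edge, so I re-gripped before any stroke.
  - Later in the strokes the measured grip radius drifted to 153–157 mm against 150 mm, with tool tilts of up to about 0.04 rad. The grip held throughout.

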